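# Load the filter-cube rail

### The arm

A 6-joint arm with a two-finger parallel gripper is mounted at the origin on the work surface. World frame = base frame: x ahead of the robot, y to its left, z up, the work surface at z = 0. Lengths are in mm, angles in rad, forces in N, time in s.
With the tool pointing down it reaches from about 225 to 725 mm from the base axis. Payload 3.1 kg.
Tool frame: the origin (TCP) lies on the centre line of the jaws, within the pads' length; the fingertips stand 25 mm ahead of it and the grasp point (between the pads) lies 6 mm ahead of it; z points along the fingers, y is the line along which they close (so a half turn about z gives the same grasp; the last joint's range is limited). The gripper opens to 85 mm and grips with 20 to 120 N. Pads are 22 mm wide; open, the fingers measure 114 mm over their backs; the gripper's body (76 mm by 85 mm) begins 54 mm behind the grasp point. The pads swing forward as they close: fully open they stand 13 mm farther back than shut.
Start: joints at [-1.382, 0.048, 0.099, 1.622, 0, 1.443], TCP at [163.537, -498.872, 220.112] pointing down, gripper open.
Joint ranges: [-2.91, 2.91], [-0.99, 1.94], [-1.21, 1.42], [-2.12, 2.29], [-1.49, 1.47], [-3.14, 3.14]. Speed limits (rad/s): [2.79, 2.79, 3.14, 3.14, 3.14, 3.14].

### API

Orientations are given as a rotation vector (axis times angle).
In Python, from rig import telemetry, camera, job_done, silhouettes gives the robot as it stands.
- The arm moves only by the tool servo_tool, never from a script. Its argument "moves" is a list of rows, each an object with "travel": the shift along the world's x, y, z in cm, a list of three; "roll": the turn about the world's z in rad; "grip": the closure, from 0 (fully open) to 1 (shut). In form: [{"travel": [tx, ty, tz], "roll": roll, "grip": grip}, ...]. A call has 1 to 12 rows; each row shifts and turns the commanded pose from where the row before left it; what a row does not reach is not made up. A row lasts 1/12 s, in which the tool goes at most 41.7 mm and 7.16 degrees, less where a joint would pass 70% of its speed; a pose out of reach is approached as far as the arm can. A call is refused whole if a number of a shift passes 4.17 or a number of a turn 0.125, either way. A call with a gripper value outside its range is refused whole. The fingers move at their own pace and stop on an object; "squeeze" is the grip in N (left out, the last holds). Time passes only in rows, so rows that do not move let the fingers close. It gives the time, the measured TCP pose, the force, the opening and the grip force at its end, in the units of the state.
- telemetry.observe(): the state, without advancing time (a new reading comes with each control period).
- camera(name): name is "side" or "top"; returns a dict with "pixels" (400x640x3 uint8, blue, green, red), "intrinsics" (3x3 intrinsics, pixels), "eye" and "rotation" of the camera in the world. Camera axes: x right, y up, looking along -z (the intrinsics and any distortion apply to the point x, -y, -z); pixel columns grow to the right and rows downward; lengths in mm; the calibration is good to about 2 mm. A picture is of the moment at which its call begins. There is no depth.
- job_done(): hands the job in; it is judged then, once.
Trained networks look in a picture, given as the dict that the camera call returned (one of the last four; its "shot" number tells which), for a name from the list of things; names that differ only in an ending like _2 or _b are one class to them, and where a whole thing is asked for, a point or a joint stands for the part that bears it (a point fixed in the world has none). Each returns a list of dicts, best first, with "p" (0 to 1); they miss things now and then, are a little off and sometimes report something else, mostly with a low value. They report only what shows in the picture. A call takes as long as a camera call.
- silhouettes(picture, query): "mask" (400x640 bool, what is visible of it) and "rect" ([left, top, right, bottom] in pixels, round what is visible of it).
The state is a dict: "clock": time; "qpos": joint angles; "qvel": joint speeds; "effort": joint torques, N m; "tcp_pos": TCP position; "eef_rot": TCP orientation; "ft_force": force on the tool from outside, world axes, zero at the start; "wrist_torque": the same for the moment, N m; "width": opening from 0.0 (shut) to 1.0 (fully open); "grip_force": force on a finger pad.
Only numpy, scipy, OpenCV 4.12 (cv2) and the standard library are available. Lean on these libraries where they do the work, as an engineer would, in place of code of your own. Each camera call takes 0.05 s, during which the arm holds its last target. There are 200 camera calls.

### The job

Push the row of four filter cubes along the aluminium rail as one train, the cubes staying in the channel and against one another, until the whole row is fully home against the end stop; then swing the keeper arm across the channel behind the last cube until it rests against its catch post, and take the hand away. Only push with the fingertips: do not pick up or lift any cube, and leave the spare cube and the other things around the rail where they are.

Things in the scene. Friction and masses are not known exactly. Their poses are not given: they have to be found in the camera images.
- rail: Fixed aluminium loading rail, plate 400 x 76 x 12 mm, lying across in front of the robot. Origin: centre of its underside, on the table. Its x axis runs along the channel to the end stop (the end on the robot's left), y roughly back to the robot, z up. Channel floor 12 mm above the table, channel 43 mm wide, centred on y = 0; side walls 6 mm thick, tops 20 mm above the table.
- stop (a point): Centre of the end stop's face, which the leading cube must meet: dark steel block across the end of the channel, its face at x = +175 mm in the rail's frame, 55 mm wide, top 42 mm above the table.
- catch (a point): Top of the catch post that the closed keeper arm rests against: dark steel, 8 x 8 mm, 36 mm above the table, on the rail's far side at x = 13.5, y = -33 mm in the rail's frame.
- cube1: Filter cube 1 of 4 in the channel, counted from the end stop (the leading one): black housing 40 x 40 mm, 36 mm tall, about 0.11 kg, round glass window in the top. Origin: centre of its underside. Starts touching its neighbours (within 0.3 mm), upright on the channel floor, sides parallel to the rail. With the row home its origin is at x = 155 mm in the rail's frame.
- cube2: Filter cube 2 of 4 in the channel, counted from the end stop: black housing 40 x 40 mm, 36 mm tall, about 0.11 kg, round glass window in the top. Origin: centre of its underside. Starts touching its neighbours (within 0.3 mm), upright on the channel floor, sides parallel to the rail. With the row home its origin is at x = 115 mm in the rail's frame.
- cube3: Filter cube 3 of 4 in the channel, counted from the end stop: black housing 40 x 40 mm, 36 mm tall, about 0.11 kg, round glass window in the top. Origin: centre of its underside. Starts touching its neighbours (within 0.3 mm), upright on the channel floor, sides parallel to the rail. With the row home its origin is at x = 75 mm in the rail's frame.
- cube4: Filter cube 4 of 4 in the channel, counted from the end stop (the last one, to be pushed): black housing 40 x 40 mm, 36 mm tall, about 0.11 kg, round glass window in the top. Origin: centre of its underside. Starts touching its neighbours (within 0.3 mm), upright on the channel floor, sides parallel to the rail. With the row home its origin is at x = 35 mm in the rail's frame.
- keeper (a joint): Keeper arm's hinge, vertical axis, in rad: starts open at 0 to 0.4, turns counter-clockwise seen from above (values grow) to 2.094 (120 degrees), where the arm lies straight across the channel against the catch post, its face 6 mm behind the last cube when the row is home. It stays where it is left; friction 0.05 N m (under 1 N at the pin).
- keeper_pivot (a point): Point on the keeper's hinge axis, on the rail's robot side at x = 4, y = 55 mm in the rail's frame, 36 mm above the table. The arm is a steel bar 10 mm wide reaching 85 mm from the axis, underside 24 mm and top 36 mm above the table: it clears the channel walls but strikes cubes that are not home.
- keeper_pin (a point): Top centre of the keeper's upright push pin: dark steel, 10 mm diameter, 80 mm from the hinge axis, rising from the arm's top (36 mm above the table) to 60 mm above the table. About the pivot, from the rail's x axis, it stands at 150 degrees at joint 0 and at 270 degrees when closed.
- spare_cube: Spare filter cube, same make and size as the others, standing on the table beside the rail on the robot's side. Origin: centre of its underside. Not part of the row; leave it.
- objective: Microscope objective standing on the table, steel, 32 mm diameter, 48 mm tall. Origin: centre of its underside. Leave it.
- driver: Screwdriver lying on the table beyond the rail, 130 mm long, along its x axis, handle about 20 mm thick. Leave it.
- oil_bottle: Small amber bottle, 32 mm diameter, 55 mm tall, beyond the rail. Origin: centre of its underside. Leave it.
- dish: Glass dish, 58 mm diameter, 14 mm tall, beyond the rail. Origin: centre of its underside. Leave it.
- clamp_screw: Brass clamp screw standing on its head, 24 mm diameter, 34 mm tall, beyond the rail near the stop. Origin: centre of its underside. Leave it.

How it is judged (in metres and radians):
On the way, in this order (a step that is already met when the one before it is completed fails the run):
1. the row of four cubes is home against the end stop (x of cube4 in the frame of rail above 0.031 m and z of each of cube1, cube2, cube3, cube4 in the frame of rail below 0.016 m and angle between each of cube1, cube2, cube3, cube4's own z axis and vertical below 0.1 rad), for 0.2 s.
2. the keeper arm is across the channel behind the last cube (value of joint keeper above 1.99 rad and x of cube4 in the frame of rail above 0.031 m), for 0.2 s.
At the end, for the whole second after the job is handed in: The four cubes stand upright in the channel, at rest, the last one within 4 mm of its place with the row tight against the stop, and the keeper is within 0.1 rad (6 degrees) of its catch post (joint above 1.99 rad) (all of step 2 and z of each of cube1, cube2, cube3, cube4 in the frame of rail below 0.016 m and angle between each of cube1, cube2, cube3, cube4's own z axis and vertical below 0.1 rad and linear speed of each of cube1, cube2, cube3, cube4 below 0.01 m/s); the robot touches nothing.
It fails at once if a cube of the row was lifted more than 8 mm off the channel floor or tipped over (z of any of cube1, cube2, cube3, cube4 in the frame of rail above 0.02 m or angle between any of cube1, cube2, cube3, cube4's own z axis and vertical above 0.4 rad).
It fails at once if the train came apart: a gap of more than 10 mm opened between neighbouring cubes (horizontal distance between cube1 and cube2 above 0.05 m or horizontal distance between cube2 and cube3 above 0.05 m or horizontal distance between cube3 and cube4 above 0.05 m).
It fails at once if the spare cube or another bystander was moved more than 15 mm (distance of any of spare_cube, objective, driver, oil_bottle, dish, clamp_screw from where it was at the start of the episode above 0.015 m).
It also fails if it takes over 53 s, if anything falls off the work surface, if the arm or the gripper's body presses on something with over 40 N, if the wrist force passes 120 N, or if a joint passes its speed limit or range.

## Working session

There is one attempt and no reset: what is moved stays moved. The work goes in short steps, Python scripts to look and compute and a tool call to move; the robot and the scene stay as the last step left them, time stands still between calls to the robot, and variables do not carry over. Pictures are saved under pics/ and viewed, at most 10 in all, crops included, and the job is handed in when it is done.

Besides the shell and the picture viewer there is one more tool, called after ">>>" as name(argument=value, ...), one argument or row to a line, values as JSON. servo_tool: Moves the arm, as the interface text tells. Its arguments: {"type":"object","properties":{"moves":{"type":"array"},"squeeze":{"type":"number"}},"required":["moves"]}

```bash
mkdir -p pics; cat > h.py <<'E'
import numpy as np, cv2
from rig import telemetry, camera, job_done, silhouettes
def ray(c,uv):
    K=np.array(c["intrinsics"]);R=np.array(c["rotation"]);e=np.array(c["eye"],float)
    p=np.linalg.solve(K,[uv[0],uv[1],1.]);return e,R@np.array([p[0],-p[1],-p[2]])
def at(c,uv,z):
    e,d=ray(c,uv);return e+d*(z-e[2])/d[2]
def proj(c,P):
    K=np.array(c["intrinsics"]);R=np.array(c["rotation"]);q=R.T@(np.array(P,float)-np.array(c["eye"]))
    h=K@[q[0],-q[1],-q[2]];return h[:2]/h[2]
E
python3 - <<'E'
from h import *
print(telemetry.observe())
for n in("top","side"):
    c=camera(n);cv2.imwrite(f"pics/{n}0.png",c["pixels"]);print(n,[k for k in c],c["eye"],np.round(c["rotation"],3).tolist(),c["intrinsics"])
    for q in("rail","cube1","keeper","spare_cube","objective"):
        for s in silhouettes(c,q)[:6]:
            ys,xs=np.nonzero(s["mask"]);print(q,round(s["p"],2),s["rect"],xs.mean().round(1),ys.mean().round(1))
E
```

```text
{'clock': 0.0, 'qpos': array([-1.38183143e+00,  4.87593881e-02,  9.75468907e-02,  1.62198466e+00,
       -3.57235487e-06,  1.44301644e+00]), 'qvel': array([-0.00052617,  0.00016917,  0.00092174,  0.00018392, -0.0004979 ,
        0.00103456]), 'effort': array([-4.07475691e-04, -3.38780165e+01,  3.20015788e+01,  2.01699254e-02,
       -2.91142323e-04,  3.44443066e-06]), 'tcp_pos': array([ 163.39833774, -498.24172446,  218.88715448]), 'eef_rot': array([-3.09990694e+00, -4.95085849e-01,  1.20869579e-04]), 'ft_force': array([-0.80022941,  0.18620379, -0.17440198]), 'wrist_torque': array([ 0.05698903, -0.03416756, -0.0042432 ]), 'grip_force': 0.0, 'width': 0.9974607415378808}
top ['pixels', 'intrinsics', 'eye', 'rotation', 'shot'] [ 568.76701412   -1.39258867 1002.58208281] [0.039, -0.044, -1.545] [[489.82860194   0.         311.92736602]
 [  0.         489.82860194 195.76190265]
 [  0.           0.           1.        ]]
rail 0.83 [191.7, 159.1, 389.5, 249.1] 296.0 206.1
cube1 0.95 [294.5, 189.4, 318.3, 211.4] 304.7 200.6
cube1 0.9 [270.3, 194.8, 297.7, 219.4] 284.9 206.1
cube1 0.8 [253.5
[... 502 characters left out ...]
9.60604881]
 [  0.           0.           1.        ]]
rail 0.95 [253.1, 176.7, 377.2, 334.6] 318.1 262.3
cube1 0.7 [290.7, 242.1, 322.0, 282.9] 305.1 262.1
cube1 0.68 [317.4, 201.9, 340.8, 225.4] 329.0 211.2
cube1 0.64 [298.6, 229.8, 333.3, 259.2] 316.0 240.1
cube1 0.6 [306.9, 217.1, 333.8, 239.8] 322.2 224.4
keeper 0.57 [348.8, 190.5, 376.0, 239.3] 362.4 220.1
keeper 0.44 [300.4, 230.2, 330.4, 257.4] 315.6 239.2
spare_cube 0.63 [361.8, 256.6, 392.6, 298.8] 376.5 276.7
spare_cube 0.63 [289.5, 243.9, 320.0, 281.1] 305.2 262.4
spare_cube 0.34 [222.0, 245.3, 240.1, 281.4] 231.0 263.0
objective 0.58 [380.0, 176.0, 400.0, 202.5] 389.1 188.9
objective 0.39 [359.2, 255.7, 392.0, 299.6] 376.7 276.8
```

```bash
sed -i 's/R=np.array(c\["rotation"\])/R=cv2.Rodrigues(np.array(c["rotation"],float))[0]/' h.py
python3 - <<'E'
import cv2
a=cv2.imread("pics/top0.png")[130:300,170:430];b=cv2.imread("pics/side0.png")[130:350,200:440]
cv2.imwrite("pics/t1.png",cv2.resize(a,None,fx=3,fy=3,interpolation=cv2.INTER_CUBIC))
cv2.imwrite("pics/s1.png",cv2.resize(b,None,fx=2.7,fy=2.7,interpolation=cv2.INTER_CUBIC))
E
```

```text
(no output)
```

View pics/t1.png

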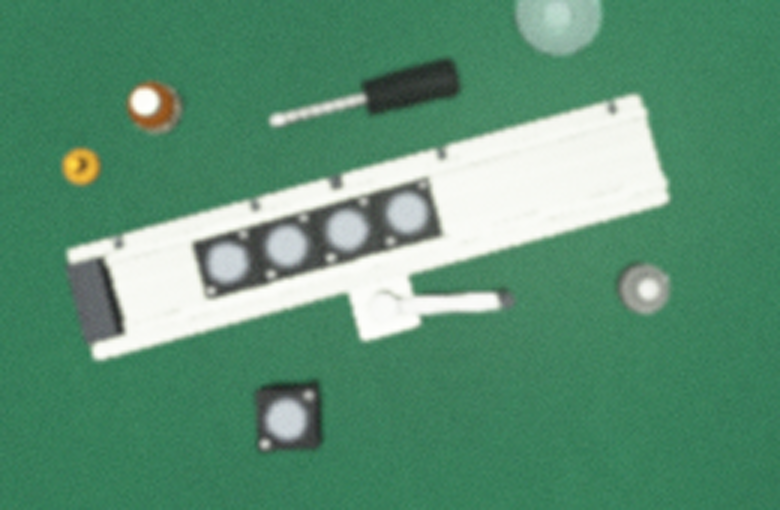

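View pics/s1.png

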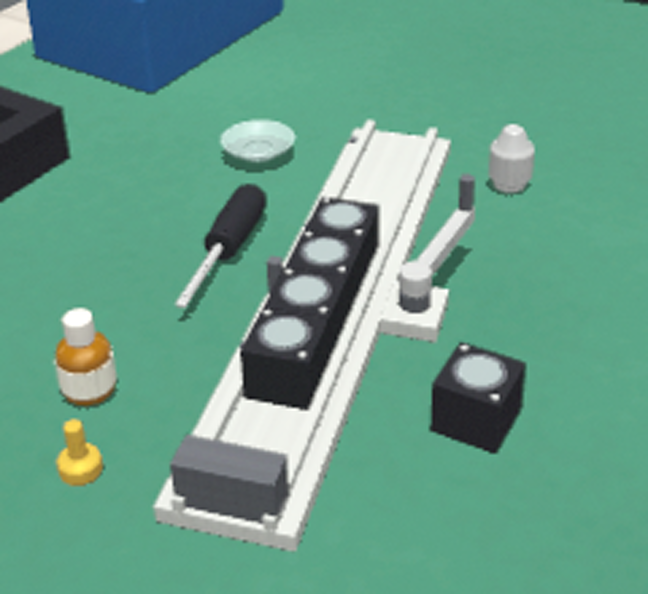

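```bash
cat >> h.py <<'E'
def full(u,v): return (u/3+170-1/3, v/3+130-1/3)
E
python3 - <<'E'
from h import *
from scipy.optimize import least_squares
c=camera("top"); s=camera("side")
cr={(200,-38,12):(67,250),(200,38,12):(97,360),(-200,38,12):(668,203),(-200,-38,12):(640,95)}
cub=[(228,263),(287,247),(347,230),(407,213)]
for k,v in cr.items(): print(k,at(c,full(*v),12).round(1))
C=[at(c,full(*v),48) for v in cub]; print(np.round(C,1))
def w(p,P):
    x,y,t=p;P=np.array(P,float);return np.array([x+np.cos(t)*P[0]-np.sin(t)*P[1],y+np.sin(t)*P[0]+np.cos(t)*P[1],P[2]])
# rail mask contour
m=silhouettes(c,"rail")[0]["mask"]
box=cv2.minAreaRect(np.argwhere(m)[:,::-1].astype(np.float32));print(box)
def res(p):
    r=[]
    for k,v in cr.items(): r+=list(proj(c,w(p,k))-full(*v))
    for i,v in enumerate(cub): r+=list(proj(c,w(p[:3],(p[3]-40*i,0,48)))-full(*v))
    return r
o=least_squares(res,[400,0,1.8,100]);p=o.x;print("rail",p.round(3),np.round(o.fun,1))
pin=at(c,full(505,298),60);pv=at(c,full(382,305),36)
print("pin",pin,"pivot seen",pv,"pivot model",w(p,(4,55,36)))
d=pin-w(p,(4,55,60));print("len",np.hypot(*d[:2]),"joint",(np.arctan2(d[1],d[0])-p[2]-np.radians(150))%(2*np.pi))
for n,v,z in(("spare",(287,418),36),("obj",(649,289),48),("bottle",(145,101),55),("screw",(80,166),34),("dish",(558,15),14),("drvtip",(275,121),10),("drvend",(455,75),10)):print(n,at(c,full(*v),z).round(0))
# side check
for i in range(4): print("side cube",((proj(s,w(p,(p[3]-40*i,0,48)))-[200,130])*2.7).round(0))
print("side pin",((proj(s,pin)-[200,130])*2.7).round(0), "stop edges",[((proj(s,w(p,(175,y,42)))-[200,130])*2.7).round(0) for y in(-27.5,27.5)])
E
```

```text
(200, -38, 12) [580.1 237.7  12. ]
(200, 38, 12) [507.  214.8  12. ]
(-200, 38, 12) [ 622.1 -166.5   12. ]
(-200, -38, 12) [ 694.9 -146.3   12. ]
[[573.9 124.4  48. ]
 [585.3  86.4  48. ]
 [597.3  47.8  48. ]
 [609.4   9.2  48. ]]
((293.59832763671875, 214.78672790527344), (57.7650260925293, 200.18276977539062), 74.64986419677734)Traceback (most recent call last):
  File "<stdin>", line 18, in <module>
    return func(*args, **kwargs)
    vector_fun = VectorFunction(
        fun_wrapped,
    ...<6 lines>...
        workers=workers
    )
    self._update_fun()
    ~~~~~~~~~~~~~~~~^^
    self.f = self.fun_wrapped(xp_copy(self.x))
             ~~~~~~~~~~~~~~~~^^^^^^^^^^^^^^^^^
    return np.atleast_1d(self.fun(x))
                         ~~~~~~~~^^^
    return self.f(x, *self.args, **self.kwargs)
           ~~~~~~^^^^^^^^^^^^^^^^^^^^^^^^^^^^^^
  File "<stdin>", line 15, in res
  File "<stdin>", line 9, in w
ValueError: too many values to unpack (expected 3)
```

```bash
cat >> h.py <<'E'
def w(p,P):
    x,y,t=p[:3];P=np.array(P,float);return np.array([x+np.cos(t)*P[0]-np.sin(t)*P[1],y+np.sin(t)*P[0]+np.cos(t)*P[1],P[2]])
E
python3 - <<'E'
from h import *
from scipy.optimize import least_squares
c=camera("top"); s=camera("side")
cr={(200,-38,12):(67,250),(200,38,12):(97,360),(-200,38,12):(668,203),(-200,-38,12):(640,95)}
cub=[(228,263),(287,247),(347,230),(407,213)]
def res(p):
    r=[]
    for k,v in cr.items(): r+=list(proj(c,w(p,k))-full(*v))
    for i,v in enumerate(cub): r+=list(proj(c,w(p[:3],(p[3]-40*i,0,48)))-full(*v))
    return r
o=least_squares(res,[600,30,1.86,100]);p=o.x;print("rail",p.round(3),np.round(o.fun,1))
pin=at(c,full(505,298),60);pv=at(c,full(382,305),36)
print("pin",pin,"pivot seen",pv,"pivot model",w(p,(4,55,36)))
d=pin-w(p,(4,55,60));print("len",np.hypot(*d[:2]),"joint",(np.arctan2(d[1],d[0])-p[2]-np.radians(150))%(2*np.pi))
for n,v,z in(("spare",(287,418),36),("obj",(649,289),48),("bottle",(145,101),55),("screw",(80,166),34),("dish",(558,15),14),("drvtip",(275,121),10),("drvend",(455,75),10)):
    P=at(c,full(*v),z);q=P[:2]-p[:2];R=np.array([[np.cos(p[2]),np.sin(p[2])],[-np.sin(p[2]),np.cos(p[2])]]);print(n,P.round(0),"rail",(R@q).round(0))
for i in range(4): print("side cube",((proj(s,w(p,(p[3]-40*i,0,48)))-[200,130])*2.7).round(0))
print("side pin",((proj(s,pin)-[200,130])*2.7).round(0), "stop edges",[((proj(s,w(p,(175,y,42)))-[200,130])*2.7).round(0) for y in(-27.5,27.5)])
E
```

```text
rail [601.067  34.95    1.863  93.411] [ 0.1  0.1 -0.4 -0.1  0.5 -0.1 -0.3 -0.1 -0.  -0.1  0.2 -0.2  0.   0.1
 -0.2  0.3]
pin [555.99205433 -55.10883462  60.        ] pivot seen [549.05007475  24.11106086  36.        ] pivot model [547.24469728  22.94494832  36.        ]
len 78.54240439013893 joint 0.34314523267400965
spare [474.  84.  36.] rail [ 84. 108.]
obj [ 564. -149.   48.] rail [-166.   88.]
bottle [677. 181.  55.] rail [ 117. -115.]
screw [636. 226.  34.] rail [173. -88.]
dish [748. -89.  14.] rail [-161. -105.]
drvtip [671. 101.  10.] rail [ 43. -86.]
drvend [706. -21.  10.] rail [-83. -84.]
side cube [281. 334.]
side cube [303. 291.]
side cube [322. 252.]
side cube [339. 217.]
side pin [460. 177.] stop edges [array([182., 433.]), array([284., 454.])]
```

View pics/top0.png

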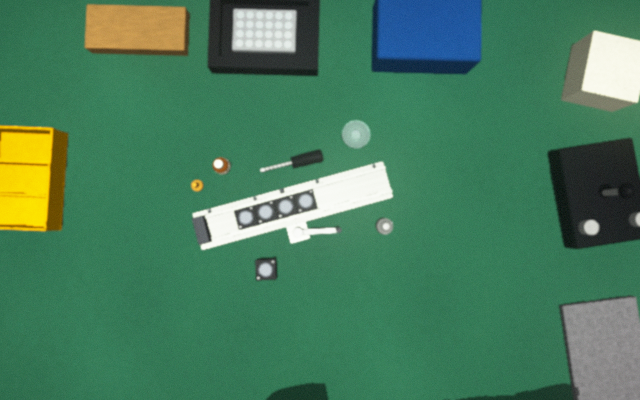

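>>> servo_tool(
  moves=[
    {"travel": [1.9,1.9,0],"roll": -0.026,"grip": 1},
    {"travel": [1.9,1.9,0],"roll": 0,"grip": 1},
    {"travel": [1.9,1.9,0],"roll": 0,"grip": 1},
    {"travel": [1.9,1.9,0],"roll": 0,"grip": 1},
    {"travel": [1.9,1.9,0],"roll": 0,"grip": 1},
    {"travel": [1.9,1.9,0],"roll": 0,"grip": 1},
    {"travel": [1.9,1.9,0],"roll": 0,"grip": 1},
    {"travel": [1.9,1.9,0],"roll": 0,"grip": 1},
    {"travel": [1.9,1.9,0],"roll": 0,"grip": 1},
    {"travel": [1.9,1.9,0],"roll": 0,"grip": 1},
    {"travel": [1.9,1.9,0],"roll": 0,"grip": 1},
    {"travel": [1.9,1.9,0],"roll": 0,"grip": 1},
  ],
  squeeze=20,
)

```text
clock: 1.85
tcp_pos: [392.4, -269.8, 220.3]
eef_rot: [3.108, 0.455, 0.001]
ft_force: [0.4, -0.0, -0.3]
width: 0.002
grip_force: 0.0
```

>>> servo_tool(
  moves=[
    {"travel": [1.9,1.9,0],"roll": 0,"grip": 1},
    {"travel": [1.9,1.9,0],"roll": 0,"grip": 1},
    {"travel": [1.9,1.9,0],"roll": 0,"grip": 1},
    {"travel": [1.9,1.9,0],"roll": 0,"grip": 1},
    {"travel": [1.9,1.9,0],"roll": 0,"grip": 1},
    {"travel": [1.9,1.9,0],"roll": 0,"grip": 1},
    {"travel": [1.9,1.9,0],"roll": 0,"grip": 1},
    {"travel": [1.9,1.9,0],"roll": 0,"grip": 1},
    {"travel": [1.9,1.9,-2],"roll": 0,"grip": 1},
    {"travel": [1.9,1.9,-2],"roll": 0,"grip": 1},
    {"travel": [1.9,0.8,-2],"roll": 0,"grip": 1},
    {"travel": [0,0,0],"roll": 0,"grip": 1},
  ],
)

```text
clock: 2.85
tcp_pos: [600.6, -70.0, 154.0]
eef_rot: [-3.104, -0.46, 0.01]
ft_force: [-1.3, -0.5, -0.8]
width: -0.002
grip_force: 0.0
```

```bash
python3 - <<'E'
from h import *
s=camera("side");t=telemetry.observe();print(t["tcp_pos"],t["qpos"].round(3),t["eef_rot"])
cv2.imwrite("pics/s2.png",cv2.resize(s["pixels"][90:350,200:440],None,fx=2.3,fy=2.3,interpolation=cv2.INTER_CUBIC))
print((proj(s,t["tcp_pos"])-[200,90])*2.3,(proj(s,t["tcp_pos"]-[0,0,25])-[200,90])*2.3)
E
```

```text
[599.56134777 -71.22722534 156.03683512] [-0.229  0.257  0.205  1.526 -0.     2.619] [-3.1054439  -0.45860044  0.00981863]
[355.3682044  108.33739879] [354.65635914 138.53143745]
```

View pics/s2.png

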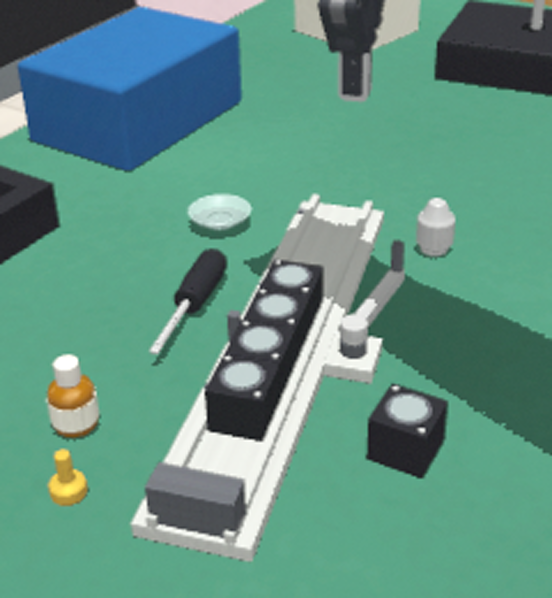

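```bash
python3 - <<'E'
from h import *
s=camera("top");t=telemetry.observe();print(t["tcp_pos"],t["ft_force"])
cv2.imwrite("pics/t2.png",cv2.resize(s["pixels"][130:300,200:440],None,fx=3,fy=3,interpolation=cv2.INTER_CUBIC))
print((proj(s,t["tcp_pos"])-[200,130])*3,(proj(s,t["tcp_pos"]-[0,0,25])-[200,130])*3,(proj(s,t["tcp_pos"]+[0,0,60])-[200,130])*3)
E
```

```text
[599.68253488 -72.18234891 158.23636387] [0.21542268 0.37041299 0.6370903 ]
[455.06625284 224.19048929] [451.49498001 225.64575092] [464.5640444  220.32022445]
```

View pics/t2.png

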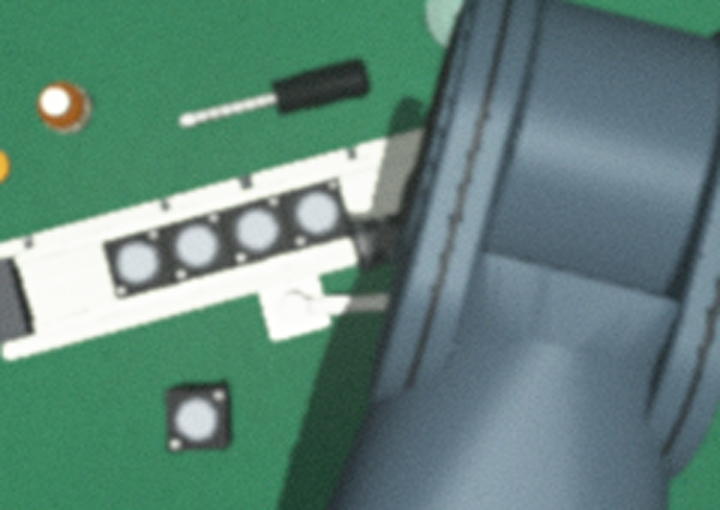

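>>> servo_tool(
  moves=[
    {"travel": [1.2,1.3,0],"roll": 0,"grip": 1},
    {"travel": [1.3,1.3,0],"roll": 0,"grip": 1},
    {"travel": [0,0,-2],"roll": 0,"grip": 1},
    {"travel": [0,0,-2],"roll": 0,"grip": 1},
    {"travel": [0,0,-1],"roll": 0,"grip": 1},
    {"travel": [0,0,0],"roll": 0,"grip": 1},
    {"travel": [0,0,0],"roll": 0,"grip": 1},
    {"travel": [0,0,0],"roll": 0,"grip": 1},
  ],
)

```text
clock: 3.62
tcp_pos: [626.1, -47.5, 112.0]
eef_rot: [3.108, 0.454, 0.004]
ft_force: [0.2, 0.3, 0.6]
width: 0.001
grip_force: 0.0
```

```bash
python3 - <<'E'
from h import *
s=camera("side");t=telemetry.observe();print(t["tcp_pos"])
cv2.imwrite("pics/s3.png",cv2.resize(s["pixels"][90:290,230:430],None,fx=3,fy=3,interpolation=cv2.INTER_CUBIC))
f=lambda P:((proj(s,P)-[230,90])*3).round(0)
print(f(t["tcp_pos"]),f(t["tcp_pos"]-[0,0,25]),"obj top",f([564,-149,48]),"dish",f([748,-89,14]))
E
```

```text
[626.39472091 -47.50291518 112.22725815]
[312. 215.] [312. 252.] obj top [477. 263.] dish [194. 274.]
```

View pics/s3.png

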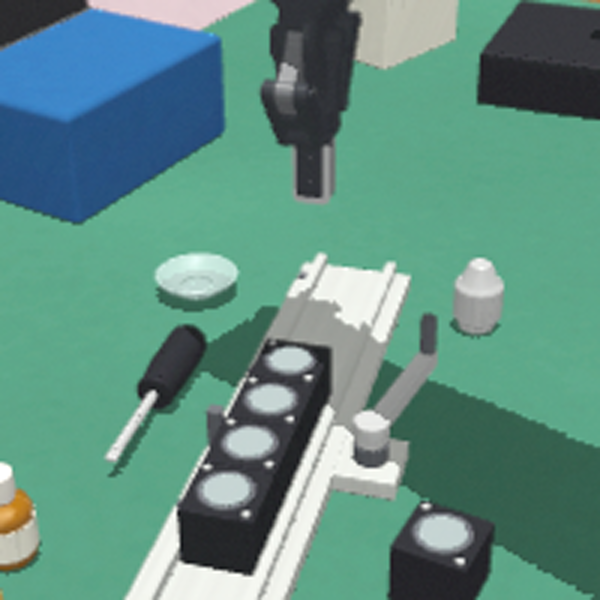

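>>> servo_tool(
  moves=[
    {"travel": [0,0,-2],"roll": 0,"grip": 1},
    {"travel": [0,0,-2],"roll": 0,"grip": 1},
    {"travel": [0,0,-1.5],"roll": 0,"grip": 1},
    {"travel": [0,0,-0.5],"roll": 0,"grip": 1},
    {"travel": [0,0,-0.5],"roll": 0,"grip": 1},
    {"travel": [0,0,0],"roll": 0,"grip": 1},
    {"travel": [0,0,0],"roll": 0,"grip": 1},
  ],
)

```text
clock: 4.25
tcp_pos: [626.4, -47.1, 46.4]
eef_rot: [3.108, 0.455, 0.003]
ft_force: [-0.3, 0.3, 0.1]
width: 0.001
grip_force: 0.0
```

```bash
python3 - <<'E'
from h import *
s=camera("side");t=telemetry.observe();print(t["tcp_pos"],t["ft_force"])
cv2.imwrite("pics/s4.png",cv2.resize(s["pixels"][50:290,230:430],None,fx=2.5,fy=2.5,interpolation=cv2.INTER_CUBIC))
f=lambda P:((proj(s,P)-[230,50])*2.5).round(0)
p=t["tcp_pos"];print(f(p),f(p-[0,0,25]),[f(w([601.067,34.95,1.863],(x,0,12))) for x in(-85,-150)])
E
```

```text
[626.63999958 -47.11396515  46.76658436] [-0.4759908  -0.70848119 -0.611815  ]
[260. 358.] [260. 386.] [array([261., 398.]), array([281., 354.])]
```

View pics/s4.png

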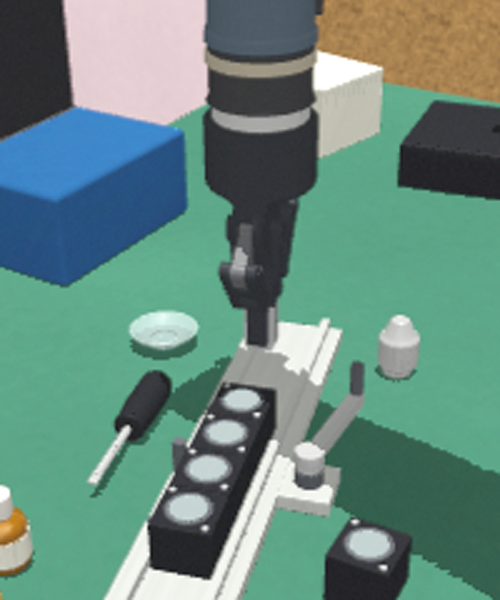

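>>> servo_tool(
  moves=[
    {"travel": [0,0,-0.2],"roll": 0,"grip": 1},
    {"travel": [0,0,-0.2],"roll": 0,"grip": 1},
    {"travel": [0,0,-0.2],"roll": 0,"grip": 1},
    {"travel": [0,0,-0.1],"roll": 0,"grip": 1},
    {"travel": [0,0,0],"roll": 0,"grip": 1},
  ],
)

```text
clock: 4.72
tcp_pos: [625.2, -46.8, 37.7]
eef_rot: [-3.108, -0.455, 0.001]
ft_force: [0.0, -0.4, -0.2]
width: 0.001
grip_force: 0.0
```

>>> servo_tool(
  moves=[
    {"travel": [0,0,-0.1],"roll": 0,"grip": 1},
    {"travel": [0,0,-0.1],"roll": 0,"grip": 1},
    {"travel": [0,0,0],"roll": 0,"grip": 1},
  ],
)

```text
clock: 4.97
tcp_pos: [625.4, -46.8, 35.8]
eef_rot: [-3.108, -0.455, 0.001]
ft_force: [-0.0, -0.1, -0.5]
width: 0.001
grip_force: 0.0
```

>>> servo_tool(
  moves=[
    {"travel": [0,0,-0.1],"roll": 0,"grip": 1},
    {"travel": [0,0,-0.1],"roll": 0,"grip": 1},
    {"travel": [0,0,0],"roll": 0,"grip": 1},
  ],
)

```text
clock: 5.22
tcp_pos: [625.4, -46.8, 33.8]
eef_rot: [-3.108, -0.455, 0.001]
ft_force: [0.9, 0.1, -0.7]
width: -0.002
grip_force: 0.0
```

>>> servo_tool(
  moves=[
    {"travel": [0,0,-0.3],"roll": 0,"grip": 1},
    {"travel": [0,0,-0.3],"roll": 0,"grip": 1},
    {"travel": [0,0,-0.2],"roll": 0,"grip": 1},
    {"travel": [0,0,-0.2],"roll": 0,"grip": 1},
    {"travel": [0,0,0],"roll": 0,"grip": 1},
  ],
)

```text
clock: 5.63
tcp_pos: [625.0, -46.8, 23.2]
eef_rot: [-3.108, -0.455, 0.002]
ft_force: [0.8, -0.3, 0.9]
width: 0.002
grip_force: 0.0
```

>>> servo_tool(
  moves=[
    {"travel": [0,0,-0.2],"roll": 0,"grip": 1},
    {"travel": [0,0,-0.2],"roll": 0,"grip": 1},
    {"travel": [0,0,-0.2],"roll": 0,"grip": 1},
    {"travel": [0,0,0],"roll": 0,"grip": 1},
  ],
)

```text
clock: 5.97
tcp_pos: [625.2, -46.8, 17.5]
eef_rot: [-3.108, -0.455, 0.001]
ft_force: [-0.4, 0.6, -0.8]
width: 0.0
grip_force: 0.0
```

```bash
python3 - <<'E'
from h import *
s=camera("side");t=telemetry.observe();print(t["tcp_pos"],t["ft_force"])
cv2.imwrite("pics/s5.png",cv2.resize(s["pixels"][140:260,250:390],None,fx=5,fy=5,interpolation=cv2.INTER_CUBIC))
f=lambda P:((proj(s,P)-[250,140])*5).round(0)
p=t["tcp_pos"];print([(z,f([p[0],p[1],z])) for z in(0,12,20,28,36)],[f(w([601.067,34.95,1.863],(-46.6,y,z))) for y in(-20,20) for z in (48,12)])
E
```

```text
[625.2328046  -46.8135928   17.69526537] [ 0.36893989  0.67511878 -0.14507175]
[(0, array([423., 372.])), (12, array([423., 345.])), (20, array([423., 328.])), (28, array([423., 310.])), (36, array([423., 292.]))] [array([339., 313.]), array([342., 395.]), array([449., 328.]), array([448., 411.])]
```

View pics/s5.png

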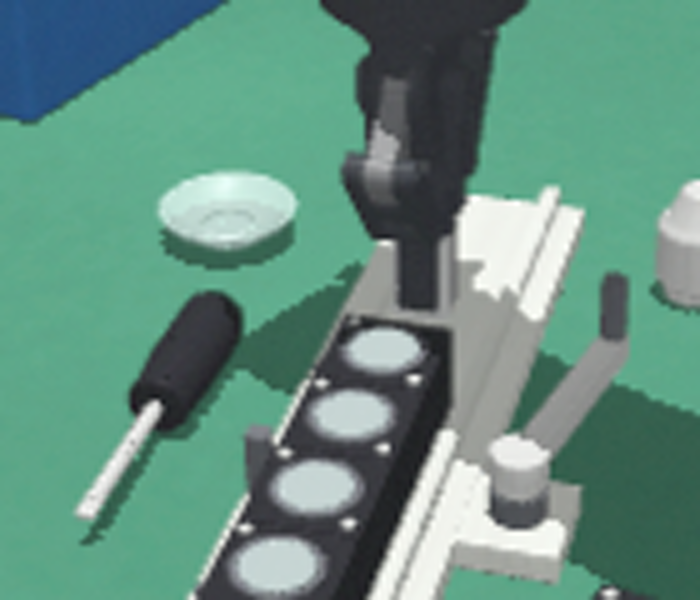

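>>> servo_tool(
  moves=[
    {"travel": [0,0,-0.2],"roll": 0,"grip": 1},
    {"travel": [0,0,-0.2],"roll": 0,"grip": 1},
    {"travel": [0,0,-0.2],"roll": 0,"grip": 1},
    {"travel": [0,0,-0.2],"roll": 0,"grip": 1},
    {"travel": [0,0,0],"roll": 0,"grip": 1},
  ],
)

```text
clock: 6.43
tcp_pos: [625.1, -46.8, 9.4]
eef_rot: [-3.108, -0.455, 0.002]
ft_force: [-0.4, -0.3, 0.1]
width: -0.0
grip_force: 0.0
```

>>> servo_tool(
  moves=[
    {"travel": [0,0,-0.1],"roll": 0,"grip": 1},
    {"travel": [0,0,-0.1],"roll": 0,"grip": 1},
    {"travel": [0,0,0],"roll": 0,"grip": 1},
  ],
)

```text
clock: 6.68
tcp_pos: [625.4, -46.8, 7.9]
eef_rot: [-3.108, -0.455, 0.0]
ft_force: [0.0, 0.7, -0.2]
width: 0.0
grip_force: 0.0
```

>>> servo_tool(
  moves=[
    {"travel": [0,0,-0.1],"roll": 0,"grip": 1},
    {"travel": [0,0,-0.1],"roll": 0,"grip": 1},
    {"travel": [0,0,0],"roll": 0,"grip": 1},
  ],
)

```text
clock: 6.93
tcp_pos: [625.4, -46.9, 5.9]
eef_rot: [-3.108, -0.455, 0.0]
ft_force: [0.3, -0.2, -0.2]
width: -0.002
grip_force: 0.0
```

>>> servo_tool(
  moves=[
    {"travel": [0,0,-0.2],"roll": 0,"grip": 1},
    {"travel": [0,0,-0.2],"roll": 0,"grip": 1},
    {"travel": [0,0,0],"roll": 0,"grip": 1},
  ],
)

```text
clock: 7.18
tcp_pos: [625.1, -46.8, 1.5]
eef_rot: [-3.108, -0.455, 0.001]
ft_force: [-0.5, 0.5, 0.4]
width: 0.002
grip_force: 0.0
```

>>> servo_tool(
  moves=[
    {"travel": [0,0,-0.1],"roll": 0,"grip": 1},
    {"travel": [0,0,-0.1],"roll": 0,"grip": 1},
    {"travel": [0,0,0],"roll": 0,"grip": 1},
  ],
)

```text
clock: 7.43
tcp_pos: [625.5, -46.9, 0.9]
eef_rot: [3.108, 0.455, 0.0]
ft_force: [-1.2, 0.4, 3.6]
width: -0.001
grip_force: 1.9
```

```bash
python3 - <<'E'
from h import *
s=camera("side");t=telemetry.observe();print(t["tcp_pos"],t["ft_force"],t["qpos"].round(3))
cv2.imwrite("pics/s6.png",cv2.resize(s["pixels"][160:240,280:380],None,fx=7,fy=7,interpolation=cv2.INTER_CUBIC))
f=lambda P:((proj(s,P)-[280,160])*7).round(0)
R=[601.067,34.95,1.863]
print([(z,[f(w(R,(-85+dx,y,z))) for dx,y in((0,0),(14.5,-11),(14.5,11))]) for z in(12,20,28,36)],[f(w(R,(-46.6,y,z))) for y in(-20,20) for z in (48,12)])
E
```

```text
[625.51528693 -46.88838079   0.912428  ] [-2.57558573 -0.03653003  4.68727629] [-0.182  0.37   0.034  1.234 -0.     2.669]
[(12, [array([380., 344.]), array([326., 368.]), array([407., 380.])]), (20, [array([380., 319.]), array([326., 343.]), array([407., 355.])]), (28, [array([380., 294.]), array([326., 318.]), array([407., 329.])]), (36, [array([380., 269.]), array([325., 292.]), array([407., 304.])])] [array([265., 298.]), array([268., 413.]), array([418., 319.]), array([418., 436.])]
```

View pics/s6.png

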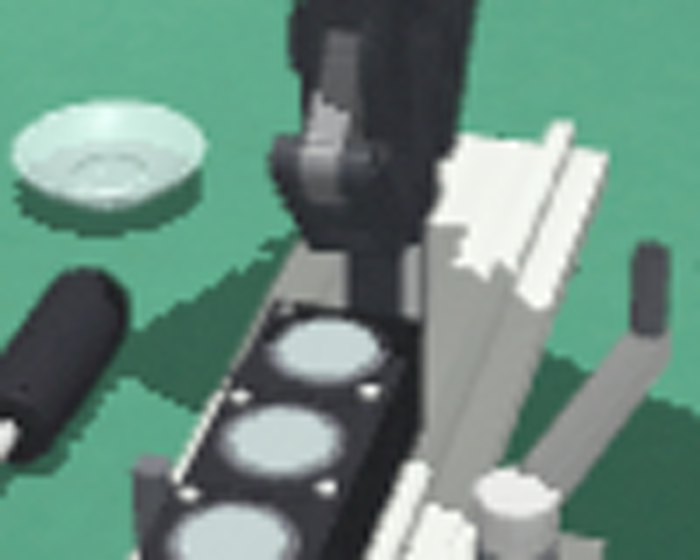

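>>> servo_tool(
  moves=[
    {"travel": [0,0,0.5],"roll": 0,"grip": 1},
    {"travel": [0,0,0.5],"roll": 0,"grip": 1},
    {"travel": [-0.1,0.35,0],"roll": 0,"grip": 1},
    {"travel": [-0.11,0.35,0],"roll": 0,"grip": 1},
    {"travel": [-0.1,0.35,0],"roll": 0,"grip": 1},
    {"travel": [-0.06,0.19,0],"roll": 0,"grip": 1},
    {"travel": [-0.06,0.19,0],"roll": 0,"grip": 1},
    {"travel": [0,0,0],"roll": 0,"grip": 1},
  ],
)

```text
clock: 8.15
tcp_pos: [620.8, -31.9, 9.8]
eef_rot: [-3.108, -0.456, 0.001]
ft_force: [0.1, 0.1, -0.0]
width: -0.001
grip_force: 0.0
```

>>> servo_tool(
  moves=[
    {"travel": [-0.06,0.19,0],"roll": 0,"grip": 1},
    {"travel": [-0.06,0.19,0],"roll": 0,"grip": 1},
    {"travel": [-0.06,0.19,0],"roll": 0,"grip": 1},
    {"travel": [-0.05,0.19,0],"roll": 0,"grip": 1},
    {"travel": [-0.06,0.19,0],"roll": 0,"grip": 1},
    {"travel": [-0.06,0.19,0],"roll": 0,"grip": 1},
    {"travel": [-0.06,0.19,0],"roll": 0,"grip": 1},
    {"travel": [-0.06,0.19,0],"roll": 0,"grip": 1},
  ],
)

```text
clock: 8.82
tcp_pos: [616.7, -17.7, 10.2]
eef_rot: [3.108, 0.454, 0.001]
ft_force: [0.5, -1.8, -0.0]
width: 0.0
grip_force: 1.0
```

```bash
cat >> h.py <<'E'
RAIL=[601.067,34.95,1.863]
def inrail(P):
    t=RAIL[2];d=np.array(P[:2])-RAIL[:2];return np.array([np.cos(t)*d[0]+np.sin(t)*d[1],-np.sin(t)*d[0]+np.cos(t)*d[1]]).round(1)
def cubes(cam="side"):
    s=camera(cam)
    for q in silhouettes(s,"cube1"):
        g=s["pixels"].min(2);m=q["mask"]&(g>120)
        n,l,st,ce=cv2.connectedComponentsWithStats(m.astype(np.uint8))
        if n>1:
            i=1+np.argmax(st[1:,4]); print(cam,round(q["p"],2),st[i,4],inrail(at(s,ce[i],48)))
    return s
E
python3 - <<'E'
from h import *
t=telemetry.observe();print(inrail(t["tcp_pos"]),t["tcp_pos"],t["ft_force"]);cubes()
E
```

```text
[-54.9   0.2] [616.70294967 -17.67824203  10.20554851] [ 0.46772117 -1.83478442 -0.00563502]
side 0.84 137 [17.3  0.4]
side 0.81 159 [57.7  0.4]
side 0.74 178 [97.7  0.4]
side 0.56 96 [-23.   0.]
side 0.49 4358 [107.7  30.1]
```

>>> servo_tool(
  moves=[
    {"travel": [-0.1,0.335,0],"roll": 0,"grip": 1},
    {"travel": [-0.1,0.335,0],"roll": 0,"grip": 1},
    {"travel": [-0.1,0.335,0],"roll": 0,"grip": 1},
    {"travel": [-0.1,0.335,0],"roll": 0,"grip": 1},
    {"travel": [-0.1,0.335,0],"roll": 0,"grip": 1},
    {"travel": [-0.1,0.335,0],"roll": 0,"grip": 1},
    {"travel": [-0.1,0.335,0],"roll": 0,"grip": 1},
    {"travel": [-0.1,0.335,0],"roll": 0,"grip": 1},
    {"travel": [-0.1,0.335,0],"roll": 0,"grip": 1},
    {"travel": [-0.1,0.335,0],"roll": 0,"grip": 1},
    {"travel": [-0.1,0.335,0],"roll": 0,"grip": 1},
    {"travel": [-0.1,0.335,0],"roll": 0,"grip": 1},
  ],
)

```text
clock: 9.92
tcp_pos: [604.4, 23.2, 10.1]
eef_rot: [3.108, 0.455, -0.0]
ft_force: [1.5, -1.9, 0.1]
width: 0.0
grip_force: 1.0
```

```bash
python3 - <<'E'
from h import *
t=telemetry.observe();print(inrail(t["tcp_pos"]),t["tcp_pos"],t["ft_force"]);cubes();cubes("top")
E
```

```text
[-12.3   0.2] [604.42523852  23.15420421  10.11062369] [ 1.51084825 -1.89933455  0.1211579 ]
side 0.86 182 [100.2   0.3]
side 0.85 110 [19.6  0.1]
side 0.61 217 [140.4   0.4]
side 0.61 155 [60.4  0.3]
top 0.91 159 [143.6  -0.8]
top 0.66 87 [108.1  -2.6]
top 0.65 2292 [-131.9    1.3]
```

>>> servo_tool(
  moves=[
    {"travel": [-0.06,0.2,0],"roll": 0,"grip": 1},
    {"travel": [-0.06,0.2,0],"roll": 0,"grip": 1},
    {"travel": [-0.06,0.2,0],"roll": 0,"grip": 1},
    {"travel": [-0.06,0.2,0],"roll": 0,"grip": 1},
    {"travel": [-0.06,0.2,0],"roll": 0,"grip": 1},
    {"travel": [0,0,0],"roll": 0,"grip": 1},
  ],
)

```text
clock: 10.62
tcp_pos: [601.3, 33.3, 10.1]
eef_rot: [-3.108, -0.456, 0.0]
ft_force: [-0.1, -1.9, 0.5]
width: 0.003
grip_force: 0.4
```

>>> servo_tool(
  moves=[
    {"travel": [-0.03,0.1,0],"roll": 0,"grip": 1},
    {"travel": [-0.03,0.1,0],"roll": 0,"grip": 1},
    {"travel": [0,0,0],"roll": 0,"grip": 1},
  ],
)

```text
clock: 10.87
tcp_pos: [600.9, 35.0, 10.1]
eef_rot: [-3.108, -0.455, -0.0]
ft_force: [0.7, -1.2, 0.1]
width: -0.002
grip_force: 0.7
```

>>> servo_tool(
  moves=[
    {"travel": [-0.03,0.1,0],"roll": 0,"grip": 1},
    {"travel": [-0.03,0.1,0],"roll": 0,"grip": 1},
    {"travel": [0,0,0],"roll": 0,"grip": 1},
  ],
)

```text
clock: 11.12
tcp_pos: [600.9, 35.6, 10.4]
eef_rot: [3.106, 0.454, 0.001]
ft_force: [1.9, -4.2, -1.2]
width: -0.001
grip_force: 2.4
```

>>> servo_tool(
  moves=[
    {"travel": [-0.03,0.1,0],"roll": 0,"grip": 1},
    {"travel": [0,0,0],"roll": 0,"grip": 1},
  ],
)

```text
clock: 11.28
tcp_pos: [600.9, 35.7, 10.5]
eef_rot: [3.104, 0.453, 0.002]
ft_force: [1.7, -6.6, 0.1]
width: 0.001
grip_force: 3.5
```

```bash
python3 - <<'E'
from h import *
t=telemetry.observe();print(inrail(t["tcp_pos"]),t["tcp_pos"],t["ft_force"]);cubes();cubes("top")
E
```

```text
[ 0.7 -0.1] [600.92011696  35.68276494  10.51631795] [ 1.74823886 -6.63884327  0.13776294]
side 0.82 226 [153.5   0.6]
side 0.79 117 [32.2 -0.2]
side 0.67 197 [113.3   0.4]
side 0.56 164 [73.4  0.2]
side 0.26 315 [-1.5 66.3]
top 0.69 155 [155.7  -0.7]
top 0.57 6 [130.1 -19.9]
top 0.42 141 [-46.5  64.6]
top 0.18 2688 [-121.8    1.4]
```

>>> servo_tool(
  moves=[
    {"travel": [0.06,-0.2,0],"roll": 0,"grip": 1},
    {"travel": [0.2,-0.67,0],"roll": 0,"grip": 1},
    {"travel": [0.3,-1.0,0],"roll": 0,"grip": 1},
    {"travel": [0.3,-1.0,0],"roll": 0,"grip": 1},
    {"travel": [0,0,1.5],"roll": 0,"grip": 1},
    {"travel": [0,0,2],"roll": 0,"grip": 1},
    {"travel": [0,0,2],"roll": 0,"grip": 1},
    {"travel": [0,0,0],"roll": 0,"grip": 1},
  ],
)

```text
clock: 12.15
tcp_pos: [612.1, 8.1, 70.1]
eef_rot: [3.107, 0.454, 0.013]
ft_force: [1.3, -0.2, 1.4]
width: -0.0
grip_force: 0.0
```

>>> servo_tool(
  moves=[
    {"travel": [-1,-1.4,0],"roll": 0.112,"grip": 1},
    {"travel": [-1,-1.4,0],"roll": 0.112,"grip": 1},
    {"travel": [-1,-1.4,0],"roll": 0.112,"grip": 1},
    {"travel": [-1,-1.4,0],"roll": 0.112,"grip": 1},
    {"travel": [-1,-1.4,0],"roll": 0.112,"grip": 1},
    {"travel": [-1,-1.4,0],"roll": 0.112,"grip": 1},
    {"travel": [-0.75,-1,0],"roll": 0.112,"grip": 1},
    {"travel": [0,0,0],"roll": 0,"grip": 1},
    {"travel": [0,0,0],"roll": 0,"grip": 1},
  ],
)

```text
clock: 12.9
tcp_pos: [540.9, -85.4, 64.6]
eef_rot: [-2.701, -1.602, -0.0]
ft_force: [-0.6, 0.1, -0.3]
width: -0.001
grip_force: 0.0
```

```bash
python3 - <<'E'
from h import *
t=telemetry.observe();print(inrail(t["tcp_pos"]),t["tcp_pos"],t["ft_force"],t["eef_rot"],t["qpos"]);s=cubes()
for cam in("side",):
    for q in silhouettes(s,"keeper_pin")[:2]+silhouettes(s,"keeper")[:1]: print(q["p"],q["rect"])
print(proj(s,w(RAIL,(-74.7,69.3,60))))
E
```

```text
[-97.9  92.3] [540.855223   -85.3655967   64.56768605] [-0.55852854  0.0918136  -0.26578603] [-2.70122343e+00 -1.60226458e+00 -2.92798664e-04] [-2.79487980e-01  1.29555352e-01 -1.23703718e-01  1.31807470e+00
  7.62918559e-04  1.79135088e+00]
side 0.89 190 [1.134e+02 1.000e-01]
side 0.61 224 [153.4   0.4]
side 0.59 165 [73.2  0.2]
side 0.56 143 [32.8  0.1]
side 0.36 4876 [72.4 29.1]
0.59 [349.7, 191.8, 376.5, 239.4]
0.62 [347.9, 191.0, 375.9, 238.9]
[370.73624519 195.30284984]
```

>>> servo_tool(
  moves=[
    {"travel": [0,0,-1.5],"roll": 0,"grip": 1},
    {"travel": [0,0,-1.5],"roll": 0,"grip": 1},
    {"travel": [0,0,-0.3],"roll": 0,"grip": 1},
    {"travel": [0,0,0],"roll": 0,"grip": 1},
  ],
)

```text
clock: 13.43
tcp_pos: [539.9, -83.9, 30.5]
eef_rot: [-2.696, -1.607, 0.004]
ft_force: [-1.1, 1.3, -0.4]
width: -0.004
grip_force: 0.0
```

```bash
python3 - <<'E'
from h import *
t=telemetry.observe();print(t["tcp_pos"],t["ft_force"])
P=[np.array([541.2,-85.4])]
for a in list(range(170,261,5))+[263,265,267,268.5,270]:
    r=np.radians(a);q=w(RAIL,(4+80*np.cos(r)-11.3,55+80*np.sin(r)+11.3,0))[:2];print(a,((q-P[-1])/10).round(2),q.round(1));P.append(q)
E
```

```text
[539.91618836 -83.88640822  30.45277202] [-1.06758477  1.25053654 -0.44084338]
170 [0.79 1.48] [549.1 -70.6]
175 [0.69 0.11] [556.  -69.5]
180 [0.68 0.17] [562.7 -67.7]
185 [0.66 0.23] [569.3 -65.4]
190 [0.64 0.29] [575.7 -62.6]
195 [0.61 0.34] [581.8 -59.2]
200 [0.58 0.39] [587.5 -55.2]
205 [0.54 0.44] [592.9 -50.8]
210 [0.5  0.49] [597.9 -46. ]
215 [0.46 0.53] [602.5 -40.7]
220 [0.41 0.57] [606.6 -35. ]
225 [0.36 0.6 ] [610.1 -29. ]
230 [0.3  0.63] [613.2 -22.7]
235 [0.25 0.65] [615.7 -16.2]
240 [0.19 0.67] [617.5  -9.5]
245 [0.13 0.69] [618.9  -2.6]
250 [0.07 0.69] [619.6   4.3]
255 [0.01 0.7 ] [619.6  11.3]
260 [-0.05  0.7 ] [619.1  18.3]
263 [-0.06  0.41] [618.5  22.4]
265 [-0.05  0.27] [618.   25.1]
267 [-0.06  0.27] [617.4  27.9]
268.5 [-0.05  0.2 ] [616.9  29.9]
270 [-0.06  0.2 ] [616.3  31.9]
```

>>> servo_tool(
  moves=[
    {"travel": [0.4,0.74,0.8],"roll": 0,"grip": 1},
    {"travel": [0.39,0.74,0],"roll": 0,"grip": 1},
    {"travel": [0.69,0.11,0],"roll": 0,"grip": 1},
    {"travel": [0.68,0.17,0],"roll": 0,"grip": 1},
    {"travel": [0.66,0.23,0],"roll": 0,"grip": 1},
    {"travel": [0.64,0.29,0],"roll": 0,"grip": 1},
    {"travel": [0.61,0.34,0],"roll": 0,"grip": 1},
  ],
)

```text
clock: 14.02
tcp_pos: [583.9, -58.7, 41.8]
eef_rot: [2.697, 1.607, 0.003]
ft_force: [1.2, -1.7, -0.3]
width: -0.002
grip_force: 0.8
```

```bash
cat >> h.py <<'E'
def keep(s):
    for n in("keeper_pin",):
        for q in silhouettes(s,n)[:2]:
            print(n,round(q["p"],2),q["rect"])
    for a in range(150,271,15):
        r=np.radians(a);print(a,[proj(s,w(RAIL,(4+80*np.cos(r),55+80*np.sin(r),z))).round(0).tolist() for z in(36,60)],end=" ")
E
python3 - <<'E'
from h import *
t=telemetry.observe();print(inrail(t["tcp_pos"]),t["tcp_pos"],t["ft_force"])
s=camera("side");keep(s)
E
```

```text
[-84.7  43.4] [583.90406919 -58.68221386  41.82136816] [ 1.18507103 -1.68233978 -0.28689936]
keeper_pin 0.56 [349.4, 190.2, 358.3, 238.8]
150 [[384.0, 212.0], [384.0, 200.0]] 165 [[374.0, 208.0], [374.0, 196.0]] 180 [[362.0, 205.0], [363.0, 194.0]] 195 [[351.0, 204.0], [351.0, 193.0]] 210 [[340.0, 205.0], [340.0, 194.0]] 225 [[329.0, 208.0], [329.0, 196.0]] 240 [[319.0, 212.0], [319.0, 200.0]] 255 [[312.0, 217.0], [311.0, 206.0]] 270 [[307.0, 224.0], [306.0, 212.0]]
```

>>> servo_tool(
  moves=[
    {"travel": [0.58,0.39,0],"roll": 0,"grip": 1},
    {"travel": [0.54,0.44,0],"roll": 0,"grip": 1},
    {"travel": [0.5,0.49,0],"roll": 0,"grip": 1},
    {"travel": [0.46,0.53,0],"roll": 0,"grip": 1},
    {"travel": [0.41,0.57,0],"roll": 0,"grip": 1},
    {"travel": [0.36,0.6,0],"roll": 0,"grip": 1},
    {"travel": [0.3,0.63,0],"roll": 0,"grip": 1},
    {"travel": [0.25,0.65,0],"roll": 0,"grip": 1},
    {"travel": [0.19,0.67,0],"roll": 0,"grip": 1},
  ],
)

```text
clock: 14.87
tcp_pos: [617.9, -8.2, 39.9]
eef_rot: [-2.698, -1.608, 0.0]
ft_force: [-0.6, -1.2, 0.1]
width: -0.0
grip_force: 0.3
```

>>> servo_tool(
  moves=[
    {"travel": [0.13,0.69,0],"roll": 0,"grip": 1},
    {"travel": [0.07,0.69,0],"roll": 0,"grip": 1},
    {"travel": [0.01,0.7,0],"roll": 0,"grip": 1},
    {"travel": [-0.05,0.7,0],"roll": 0,"grip": 1},
    {"travel": [0,0,0],"roll": 0,"grip": 1},
  ],
)

```text
clock: 15.28
tcp_pos: [619.0, 20.7, 40.1]
eef_rot: [-2.696, -1.61, -0.0]
ft_force: [0.4, 0.3, -0.5]
width: -0.002
grip_force: 0.0
```

```bash
python3 - <<'E'
from h import *
t=telemetry.observe();print(inrail(t["tcp_pos"]),t["tcp_pos"],t["ft_force"])
s=cubes();keep(s)
E
```

```text
[-18.8 -13. ] [618.95925368  20.67561688  40.06529883] [ 0.40845135  0.30346727 -0.49321174]
side 0.95 165 [73.2  0.2]
side 0.77 226 [153.4   0.6]
side 0.73 191 [1.133e+02 1.000e-01]
keeper_pin 0.64 [283.3, 253.7, 318.5, 283.8]
keeper_pin 0.57 [308.6, 203.3, 361.1, 240.7]
150 [[384.0, 212.0], [384.0, 200.0]] 165 [[374.0, 208.0], [374.0, 196.0]] 180 [[362.0, 205.0], [363.0, 194.0]] 195 [[351.0, 204.0], [351.0, 193.0]] 210 [[340.0, 205.0], [340.0, 194.0]] 225 [[329.0, 208.0], [329.0, 196.0]] 240 [[319.0, 212.0], [319.0, 200.0]] 255 [[312.0, 217.0], [311.0, 206.0]] 270 [[307.0, 224.0], [306.0, 212.0]]
```

>>> servo_tool(
  moves=[
    {"travel": [-0.06,0.41,0],"roll": 0,"grip": 1},
    {"travel": [-0.05,0.27,0],"roll": 0,"grip": 1},
    {"travel": [-0.06,0.27,0],"roll": 0,"grip": 1},
    {"travel": [-0.05,0.2,0],"roll": 0,"grip": 1},
    {"travel": [0,0,0],"roll": 0,"grip": 1},
  ],
)

```text
clock: 15.85
tcp_pos: [617.0, 30.5, 40.2]
eef_rot: [2.698, 1.608, -0.0]
ft_force: [-0.6, -0.7, 0.5]
width: 0.003
grip_force: 0.2
```

>>> servo_tool(
  moves=[
    {"travel": [-0.06,0.2,0],"roll": 0,"grip": 1},
    {"travel": [0,0,0],"roll": 0,"grip": 1},
  ],
)

```text
clock: 16.02
tcp_pos: [616.7, 30.9, 40.2]
eef_rot: [2.697, 1.606, -0.002]
ft_force: [0.4, -5.4, 0.1]
width: 0.003
grip_force: 2.0
```

```bash
python3 - <<'E'
from h import *
t=telemetry.observe();print(inrail(t["tcp_pos"]),t["tcp_pos"],t["ft_force"])
s=cubes();keep(s)
E
```

```text
[ -8.3 -13.8] [616.70632071  30.94097838  40.17091957] [ 0.41760003 -5.35827292  0.14768802]
side 0.95 227 [153.5   0.6]
side 0.83 167 [73.2  0.2]
side 0.75 127 [33.6 -0. ]
side 0.58 192 [113.3   0.2]
side 0.18 275 [24.4 49.4]
side 0.16 4187 [83.3 30.1]
keeper_pin 0.82 [304.0, 210.3, 361.2, 238.4]
150 [[384.0, 212.0], [384.0, 200.0]] 165 [[374.0, 208.0], [374.0, 196.0]] 180 [[362.0, 205.0], [363.0, 194.0]] 195 [[351.0, 204.0], [351.0, 193.0]] 210 [[340.0, 205.0], [340.0, 194.0]] 225 [[329.0, 208.0], [329.0, 196.0]] 240 [[319.0, 212.0], [319.0, 200.0]] 255 [[312.0, 217.0], [311.0, 206.0]] 270 [[307.0, 224.0], [306.0, 212.0]]
```

>>> servo_tool(
  moves=[
    {"travel": [0,0,0],"roll": 0,"grip": 1},
    {"travel": [0.12,-0.4,0],"roll": 0,"grip": 1},
    {"travel": [0.3,-1.0,0],"roll": 0,"grip": 1},
    {"travel": [0.3,-1.0,0],"roll": 0,"grip": 1},
    {"travel": [0,0,2],"roll": 0,"grip": 1},
    {"travel": [0,0,3],"roll": 0,"grip": 1},
    {"travel": [-1,-3,3],"roll": 0,"grip": 1},
    {"travel": [-1,-3.5,3],"roll": 0,"grip": 1},
    {"travel": [-1,-3.5,2],"roll": 0,"grip": 1},
    {"travel": [-1,-3.5,0],"roll": 0,"grip": 1},
    {"travel": [0,0,0],"roll": 0,"grip": 1},
    {"travel": [0,0,0],"roll": 0,"grip": 1},
  ],
)

```text
clock: 17.17
tcp_pos: [585.3, -123.7, 165.9]
eef_rot: [2.702, 1.602, 0.003]
ft_force: [0.4, 1.2, 0.5]
width: 0.001
grip_force: 0.0
```

```bash
python3 - <<'E'
from h import *
t=telemetry.observe();print(t["tcp_pos"],t["ft_force"])
s=cubes();keep(s)
cv2.imwrite("pics/s7.png",cv2.resize(s["pixels"][130:350,200:440],None,fx=2.7,fy=2.7,interpolation=cv2.INTER_CUBIC))
E
```

```text
[ 585.34442361 -123.66067411  165.91498347] [0.38338204 1.15378171 0.47617083]
side 0.92 165 [73.2  0.2]
side 0.84 143 [32.8  0.1]
side 0.79 190 [1.134e+02 1.000e-01]
side 0.59 1 [209.8 -79.5]
side 0.15 207 [156.4 -88.2]
keeper_pin 0.59 [306.4, 207.4, 362.6, 238.6]
keeper_pin 0.48 [221.8, 245.9, 241.4, 279.1]
150 [[384.0, 212.0], [384.0, 200.0]] 165 [[374.0, 208.0], [374.0, 196.0]] 180 [[362.0, 205.0], [363.0, 194.0]] 195 [[351.0, 204.0], [351.0, 193.0]] 210 [[340.0, 205.0], [340.0, 194.0]] 225 [[329.0, 208.0], [329.0, 196.0]] 240 [[319.0, 212.0], [319.0, 200.0]] 255 [[312.0, 217.0], [311.0, 206.0]] 270 [[307.0, 224.0], [306.0, 212.0]]
```

View pics/s7.png

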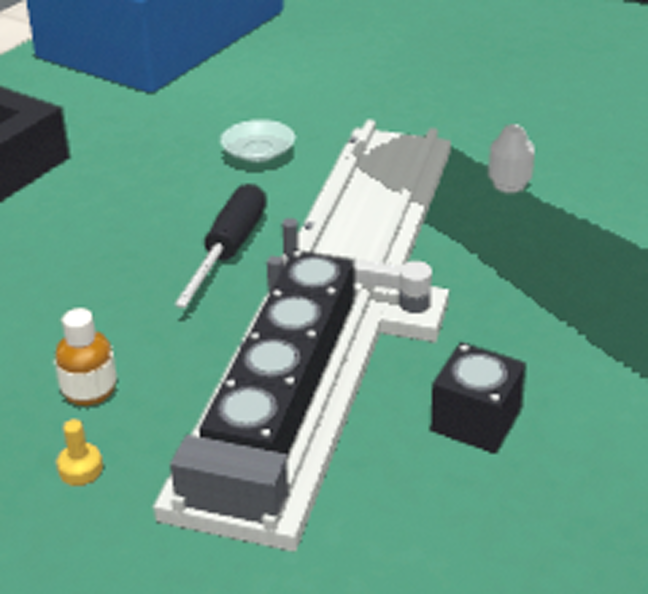

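```bash
python3 - <<'E'
from h import *
s=camera("side");g=s["pixels"].max(2)[205:232,298:322];print(g[6:20])
for a in(262,264,266,268,270): 
    r=np.radians(a);print(a,proj(s,w(RAIL,(4+80*np.cos(r),55+80*np.sin(r),52))).round(1))
print("post",proj(s,w(RAIL,(13.5,-33,30))))
c=camera("top");cv2.imwrite("pics/t7.png",cv2.resize(c["pixels"][170:250,230:350],None,fx=6,fy=6,interpolation=cv2.INTER_CUBIC))
print([((proj(c,w(RAIL,(4+80*np.cos(r),55+80*np.sin(r),60)))-[230,170])*6).round(0) for r in np.radians([260,265,270])])
E
```

```text
[[121 170 169 169 169 169 167 142 136 136 136 144 170 170 176 211 244 245
  245 244 242 237 201 169]
 [168 170 170 169 168 166 154 137 136 137 138 134 148 170 179 198 165 189
  216 243 242 232 154 184]
 [171 170 170 168 168 162 123 112 130 130 123 116 137 171 170 146 140 166
  225 242 237 202 169 227]
 [171 171 169 169 168 163 135  83  89  89  88  92 136 194 234 105 128 185
  241 242 233 154 184 244]
 [171 170 170 170 169 165 138  79  83  83  85  89 149 214 245 235 218 238
  242 237 201 170 227 245]
 [171 170 169 168 169 165 138  78  83  84  84  87 174 248 246 244 243 241
  241 231 154 184 243 246]
 [171 170 169 169 168 164 137  79  83  85  85  92 176 246 245 244 241 241
  236 200 169 227 245 246]
 [167 168 167 166 167 166 155  79  84  84  85  93 176 245 245 243 241 241
  231 154 181 243 246 247]
 [168 167 168 168 168 167 157  77  82  85  84  93 176 246 246 241 241 236
  200 170 225 244 246 248]
 [168 168 168 168 169 168 157  79  83  84  84  94 176 245 243 241 241 231
  153 181 243 245 247 248]
 [167 168 168 168 167 168 156  79  83  85  85  94 177 245 242 242 237 200
  168 225 244 246 248 248]
 [168 168 168 168 166 166 156  77  82  83  72  71 140 218 219 242 233 159
  197 242 246 247 249 249]
 [167 168 167 167 167 168 156  77  81  81 101 183 222 165 109 130 128 108
  167 216 223 248 248 248]
 [167 165 160 161 168 168 169 171  80  72  90 157 182 102  64  65  67  69
   84 107 111 136 157 157]]
262 [308.9 212.5]
264 [308.2 213.4]
266 [307.6 214.3]
268 [307.  215.2]
270 [306.4 216.1]
post [300.73445758 229.14649886]
[array([381., 127.]), array([359., 130.]), array([338., 134.])]
```

```bash
python3 - <<'E'
from h import *
c=camera("top");g=c["pixels"].max(2)[186:202,278:302];print(g)
s=camera("side");print(s["pixels"].max(2)[204:213,302:313])
for a in (262,266,270):
    r=np.radians(a);print(a,proj(c,w(RAIL,(4+80*np.cos(r),55+80*np.sin(r),60))).round(1),proj(s,w(RAIL,(4+80*np.cos(r),55+80*np.sin(r),60))).round(1))
E
```

```text
[[143 146 147 146 147 145 147 153 161 184 196 209 222 240 245 248 250 252
  252 253 253 253 253 252]
 [141 137 145 142 141 153 177 195 215 233 244 247 248 251 252 253 253 253
  253 252 252 252 253 253]
 [145 143 140 136 140 166 220 244 246 250 252 253 252 253 253 253 253 252
  253 252 253 253 253 253]
 [190 168 143 129 126 166 231 250 249 250 252 252 253 253 252 251 252 252
  253 253 253 253 253 253]
 [242 215 162 133 125 154 194 223 225 223 231 243 250 251 249 249 250 252
  253 253 253 253 253 253]
 [251 238 183 141 127 129 145 158 163 162 170 210 243 251 251 251 251 253
  253 253 252 251 249 248]
 [252 244 204 166 161 160 150 134 128 127 134 180 240 252 253 252 252 252
  251 250 248 246 246 248]
 [252 250 239 226 233 231 198 152 136 124 127 181 242 253 253 252 251 251
  250 250 249 248 250 252]
 [253 253 252 250 252 251 238 195 161 154 167 208 243 251 251 250 251 251
  251 252 252 252 253 253]
 [254 254 254 253 253 253 248 233 221 217 229 243 249 251 251 251 252 252
  252 253 253 253 253 253]
 [253 253 252 249 247 250 248 246 246 248 250 250 247 248 251 253 253 253
  253 253 253 25
[... 336 characters left out ...]
175 240 251 252 252 253 252 250 244 245 252 253 253
  253 253 253 253 253 253]
 [104 128 145 129 108 159 238 250 251 251 252 252 251 245 245 251 253 253
  253 253 253 253 253 252]]
[[170 170 171 170 171 171 171 170 171 170 170]
 [170 170 169 168 169 168 169 171 171 170 170]
 [170 170 169 169 170 169 170 170 172 170 170]
 [171 170 170 170 170 170 172 171 171 171 171]
 [170 170 171 170 171 170 170 172 172 170 170]
 [170 170 170 170 170 169 171 172 171 170 170]
 [169 170 170 169 160 162 163 170 170 170 169]
 [169 169 167 144 134 135 136 144 170 169 176]
 [168 167 155 136 137 137 136 135 149 169 179]]
262 [292.  191.3] [308.7 208.6]
266 [289.2 191.7] [307.4 210.4]
270 [286.4 192.4] [306.3 212.2]
```

```bash
python3 -c "
from rig import job_done
print(job_done())"
```

```text
the job is handed in; nothing more can be done
None
```

The four cubes are home against the end stop, the keeper arm rests against its catch post (about 269–270° measured), the hand is clear, and the job is handed in at about 17.5 s; no verdict came back.

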